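# Break down the model-maker's stack

### The arm

A 6-joint arm with a two-finger parallel gripper is mounted at the origin on the work surface. World frame = base frame: x ahead of the robot, y to its left, z up, the work surface at z = 0. Lengths are in m, angles in rad, forces in N, time in s.
With the tool pointing down it reaches from about 0.25 to 0.725 m from the base axis. Payload 4 kg.
Tool frame: the origin (TCP) lies midway between the tips of the shut fingers; the grasp point (between the pads) lies 19 mm behind it (arm.tcp_to_grasp is the distance from the TCP to the grasp point, in m); z points along the fingers, y is the line along which they close (so a half turn about z gives the same grasp; the last joint's range is limited). The gripper opens to 85 mm and grips with 20 to 120 N. Pads are 22 mm wide; open, the fingers measure 114 mm over their backs; the gripper's body (76 mm by 85 mm) begins 54 mm behind the grasp point. The pads swing forward as they close: fully open they stand 13 mm farther back than shut.
Start: joints at [1.141, 0.241, 0.005, 1.335, 0, 1.571], TCP at [0.208, 0.455, 0.231] pointing down, gripper open.
Joint ranges: [-2.72, 2.72], [-1.05, 1.87], [-1.09, 1.28], [-1.99, 2.15], [-1.42, 1.44], [-3.14, 3.14]. Speed limits (rad/s): [2.79, 2.79, 3.14, 3.14, 3.14, 3.14].

### API

Orientations are given as a rotation vector (axis times angle).
In Python, from bench import arm gives the robot as it stands.
- The arm moves only by the tool send_rows, never from a script. Its arguments are lists of equal length, an entry for each row: "rotation": the turn, a rotation vector about the world's x, y, z as a fraction of full scale, a list of three; "offset": the shift along the world's x, y, z as a fraction of full scale, a list of three; "hand": the opening, from 0 (shut) to 1 (fully open). A call has exactly 10 rows; each row is the pose to reach, as a shift and turn from the pose commanded when the call began, turning the shorter way round; what a row does not reach only later rows make up. Full scale, the value 1, is 0.2 m for a shift and 2 pi rad for a turn. A row lasts 1/8 s, in which the tool goes at most 62.5 mm and 10.7 degrees, less where a joint would pass 70% of its speed; a pose out of reach is approached as far as the arm can. A call with a number of a shift or a turn outside -1 to 1 is refused whole. A call with a gripper value outside its range is refused whole. The fingers move at their own pace and stop on an object; the grip force is fixed at half the most. Time passes only in rows, so rows that repeat a pose let the fingers close, or fill a call up. It gives the time, the measured TCP pose, the force, the opening and the grip force at its end, in the units of the state.
- arm.state(): the state, without advancing time (a new reading comes with each control period).
- arm.camera(name): name is "scene" or "top"; returns the picture (420x560x3 uint8, red, green, blue); there is no depth.
- arm.camera_model(name): a dict with "mtx" (3x3 intrinsics, pixels), "k1" (the pictures are not rectified: a ray, as slopes to the right and down, at radius r is drawn at 1 + k1 r^2 times it, then the intrinsics apply), "rvec" (rotation vector, rad) and "tvec" (3), from world to camera coordinates, as OpenCV has them. Camera axes: x right, y down, z forward; pixel columns grow to the right and rows downward; lengths in m; the calibration is good to about 2 mm. A picture is of the moment at which its call begins. camera_model takes no time and is no camera call.
- arm.close_job(): hands the job in; it is judged then, once.
Trained networks look in the newest picture that a camera, given by its name, has taken for a name from the list of things; names that differ only in an ending like _2 or _b are one class to them, and where a whole thing is asked for, a point or a joint stands for the part that bears it (a point fixed in the world has none). Each returns a list of dicts, best first, with "score" (0 to 1); they miss things now and then, are a little off and sometimes report something else, mostly with a low value. They report only what shows in the picture. A call takes as long as a camera call. They do not tell look-alikes from the thing itself.
- arm.boxes_of(camera, query): "extent" ([left, top, right, bottom] as shares, 0 to 1, of the picture: columns of its width, rows of its height, round what is visible of it).
- arm.pinpoint(camera, query): "at" ([column, row] as shares, 0 to 1, of the picture: columns of its width, rows of its height: a listed point, or the origin of a listed thing).
The state is a dict: "t": time; "joint_positions": joint angles; "qvel": joint speeds; "tau": joint torques, N m; "position": TCP position; "tcp_rot": TCP orientation; "wrist_force": force on the tool from outside, world axes, zero at the start; "moment": the same for the moment, N m; "gripper_width": finger opening in m; "grasp_force": force on a finger pad.
Only numpy, scipy, OpenCV 4.12 (cv2) and the standard library are available. Lean on these libraries where they do the work, as an engineer would, in place of code of your own. Each camera call takes 0.05 s, during which the arm holds its last target. There are 200 camera calls.

### The job

Take the stack apart and put everything away upright: the dropper bottle in the middle of the round cork coaster, the wooden plinth in the middle of the grey felt pad, and the big plywood tray in the middle of the plywood stand, plinth and tray each lying the same way as its place. The small tray, now nested inside the big one, must finish centred on top of the big tray, turned crosswise so that it stands on the big tray's rim instead of dropping in. Leave the paint jar, the glue bottle and the metal pot standing where they are.

Things in the scene. Friction and masses are not known exactly. Their poses are not given: they have to be found in the camera images.
- dropper: White dropper bottle with a black cap, loose, about 40 g, 95 mm tall: body 28 mm across up to 62 mm, then a shoulder, cap 18 mm across from 69 to 95 mm above its foot. At the start it stands on the floor of the small tray, at the top of the stack; its upper 29 mm show above that tray's rim. Origin: centre of its underside, z up.
- small_tray: Small, tall, open plywood tray, pale, loose, 90 g: outside 92 (x) x 48 (y) x 70 mm high, straight walls and floor 4 mm thick. At the start it stands on the big tray's floor, in line with it to about 3 degrees, its upper 30 mm above that tray's rim. In line it drops into the big tray; crosswise it stands on its rim. Origin: centre of its underside.
- big_tray: Bigger, lower, open plywood tray, loose, about 100 g: outside 124 (x) x 64 (y) x 44 mm high (z), walls and floor 4 mm thick, straight-sided (inside 116 x 56 mm). At the start it stands on top of the plinth, lying roughly crosswise to it, with the small tray inside. Origin: centre of its underside.
- plinth: Dark wooden display plinth, loose, about 140 g: a flat block 150 (x) x 60 (y) x 20 mm thick (z), with a small brass plate on one short end. At the start it lies on the table as the bottom of the stack. Origin: centre of its underside; either way round will do.
- coaster: Round cork coaster, fixed, 76 mm across, 5 mm thick: the place of the dropper bottle. Origin: centre of its underside, on the table.
- stand: Plywood tray stand, fixed: board 160 (x) x 90 (y) x 6 mm thick with a wooden lip 8 mm wide along each short end, rising 14 mm above the table (144 mm between the lips). Place of the big tray, long side along x, either way round; it stands on the board, 6 mm above the table. Origin: centre of its underside, on the table.
- pad: Grey felt-covered flat pad, fixed, firm, 190 (x) x 96 (y) x 4 mm thick: the place of the plinth, long side along x, either way round. Origin: centre of its underside, on the table.
- paint_jar: Bystander: a low glass jar with a black lid, loose, about 34 mm across and 42 mm tall, standing on the table. To be left alone. Origin: centre of its underside.
- glue_bottle: Bystander: a small yellow glue bottle with a pointed nozzle, loose, 32 mm across and 66 mm tall, standing on the table. To be left alone. Origin: centre of its underside.
- metal_pot: Bystander: a small round aluminium pot with a dark steel lid, loose, 36 mm across and 37 mm tall, standing on the table. To be left alone. Origin: centre of its underside.
Mind the look-alikes: they are no part of the job. What is shaped like the small_tray but pink is not meant. Leave any pink look-alike of the big_tray alone.

How it is judged:
At the end, for the whole second after the job is handed in: Dropper on coaster, plinth on pad, big tray on stand: upright, within 15 mm of the middle, the last two in line with their places to 14 degrees; small tray level on the big tray's rim, within 15 mm of its middle, crosswise to 17 degrees; all at rest (horizontal distance between dropper and coaster below 0.015 m and z of dropper in the frame of coaster between 0.001 and 0.01 m and angle between each of dropper, plinth, big_tray, small_tray's own z axis and vertical below 0.1 rad and linear speed of each of dropper, plinth, big_tray, small_tray below 0.02 m/s and angular speed of each of dropper, plinth, big_tray, small_tray below 0.2 rad/s and horizontal distance between plinth and pad below 0.015 m and z of plinth in the frame of pad between 0 and 0.009 m and angle between the x axis of plinth and the x axis of pad, either way round below 0.25 rad and horizontal distance between big_tray and stand below 0.015 m and z of big_tray in the frame of stand between 0.002 and 0.011 m and angle between the x axis of big_tray and the x axis of stand, either way round below 0.25 rad and horizontal distance between small_tray and big_tray below 0.015 m and z of small_tray in the frame of big_tray between 0.04 and 0.049 m and angle between the x axis of small_tray and the x axis of big_tray, either way round above 1.27 rad); the robot touches nothing.
It fails at once if the paint jar was pushed more than 25 mm or tipped over (distance of paint_jar from where it was at the start of the episode above 0.025 m or angle between paint_jar's own z axis and vertical above 0.5 rad).
It fails at once if the glue bottle was pushed more than 25 mm or tipped over (distance of glue_bottle from where it was at the start of the episode above 0.025 m or angle between glue_bottle's own z axis and vertical above 0.5 rad).
It fails at once if the metal pot was pushed more than 25 mm or tipped over (distance of metal_pot from where it was at the start of the episode above 0.025 m or angle between metal_pot's own z axis and vertical above 0.5 rad).
It also fails if it takes over 112 s, if anything falls off the work surface, if the arm or the gripper's body presses on something with over 40 N, if the wrist force passes 120 N, or if a joint passes its speed limit or range.

## Working session

There is one attempt and no reset: what is moved stays moved. The work goes in short steps, Python scripts to look and compute and a tool call to move; the robot and the scene stay as the last step left them, time stands still between calls to the robot, and variables do not carry over. Pictures are saved under pics/ and viewed, at most 14 in all, crops included, and the job is handed in when it is done.

Besides the shell and the picture viewer there is one more tool, called after "Emit:" in YAML: its name, and indented under it one key for each argument. send_rows: Moves the arm, as the interface text tells. Shift numbers are shares of 0.2 m and turn numbers shares of 2 pi rad, none past 1 either way. Its arguments: {"type":"object","properties":{"rotation":{"type":"array"},"offset":{"type":"array"},"hand":{"type":"array"}},"required":["rotation","offset","hand"]}

```bash
mkdir -p pics; ls; python3 - <<'E'
from bench import arm
import cv2
for c in ("scene","top"):
    im=arm.camera(c); cv2.imwrite(f"pics/{c}0.png",cv2.resize(im[:,:,::-1],(800,600)))
    print(c,arm.camera_model(c))
    for q in ["dropper","small_tray","big_tray","plinth","coaster","stand","pad","paint_jar","glue_bottle","metal_pot"]:
        print(q,[(round(b["score"],2),[round(v,3) for v in b["extent"]]) for b in arm.boxes_of(c,q)[:3]],[(round(b["score"],2),[round(v,3) for v in b["at"]]) for b in arm.pinpoint(c,q)[:3]])
print(arm.state())
E
```

```text
pics
scene {'mtx': array([[542.12578599,   0.        , 278.41544537],
       [  0.        , 542.12578599, 209.33025264],
       [  0.        ,   0.        ,   1.        ]]), 'k1': 0.02913185662779286, 'rvec': array([ 1.57034626,  1.65763738, -0.94566744]), 'tvec': array([ 0.10007261, -0.20512662,  1.56906231])}
dropper [(0.68, [0.766, 0.581, 0.836, 0.639]), (0.66, [0.309, 0.391, 0.325, 0.429])] []
small_tray [(0.98, [0.277, 0.408, 0.362, 0.471]), (0.78, [0.138, 0.437, 0.23, 0.539]), (0.65, [0.27, 0.349, 0.338, 0.432])] [(0.97, [0.324, 0.49]), (0.93, [0.309, 0.419]), (0.74, [0.19, 0.519])]
big_tray [(0.88, [0.528, 0.644, 0.649, 0.808]), (0.84, [0.259, 0.445, 0.375, 0.509]), (0.64, [0.152, 0.553, 0.285, 0.675])] [(0.9, [0.588, 0.745]), (0.61, [0.32, 0.493]), (0.59, [0.226, 0.628])]
plinth [(0.58, [0.297, 0.506, 0.347, 0.55])] [(0.78, [0.328, 0.504])]
coaster [(0.81, [0.768, 0.577, 0.837, 0.635])] [(0.85, [0.793, 0.616]), (0.32, [0.748, 0.514])]
stand [(0.93, [0.33, 0.547, 0.489, 0.69])] [(0.68, [0.414, 0.622]), (0.36, [0.424, 0.511])]
pad [(0.92, [0.524, 0.472, 0.688, 0.584])] [(0.75, 
[... 1755 characters left out ...]
[(0.61, [0.257, 0.586])]
{'t': 2.1, 'joint_positions': array([1.14100041e+00, 2.40598211e-01, 4.97156780e-03, 1.33520268e+00,
       1.65220975e-05, 1.57080090e+00]), 'qvel': array([-0.00135669, -0.0010054 ,  0.00040741,  0.00010386,  0.0002492 ,
       -0.00359531]), 'tau': array([-7.68628215e-04, -3.72209752e+01,  2.52683687e+01,  1.57912251e-03,
       -2.37680597e-04, -1.18418632e-05]), 'position': array([0.20833163, 0.45451341, 0.23129648]), 'tcp_rot': array([-6.69939586e-01, -3.06930606e+00,  4.51032544e-05]), 'wrist_force': array([-0.65062165,  0.35982978,  0.33965722]), 'moment': array([-0.01651612, -0.01159616, -0.02939108]), 'grasp_force': 0.0, 'gripper_width': 0.08555292047124594}
```

View pics/scene0.png

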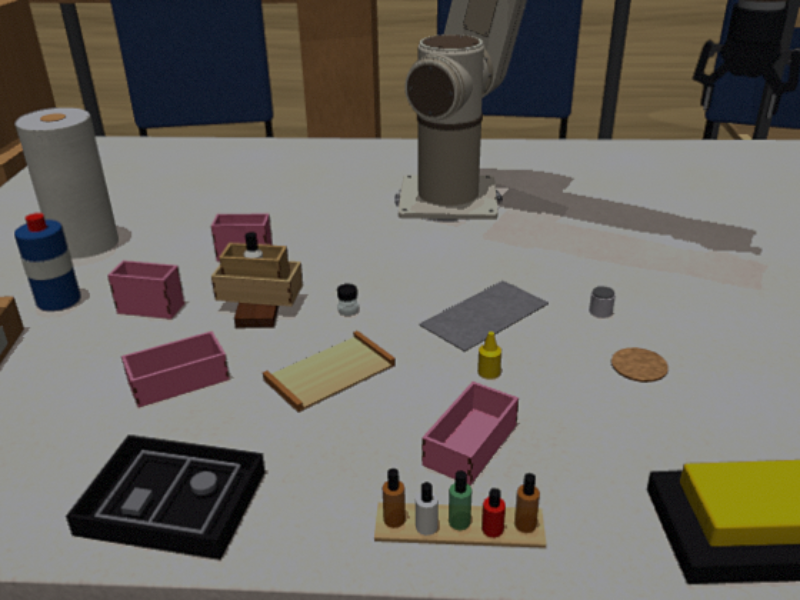

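View pics/top0.png

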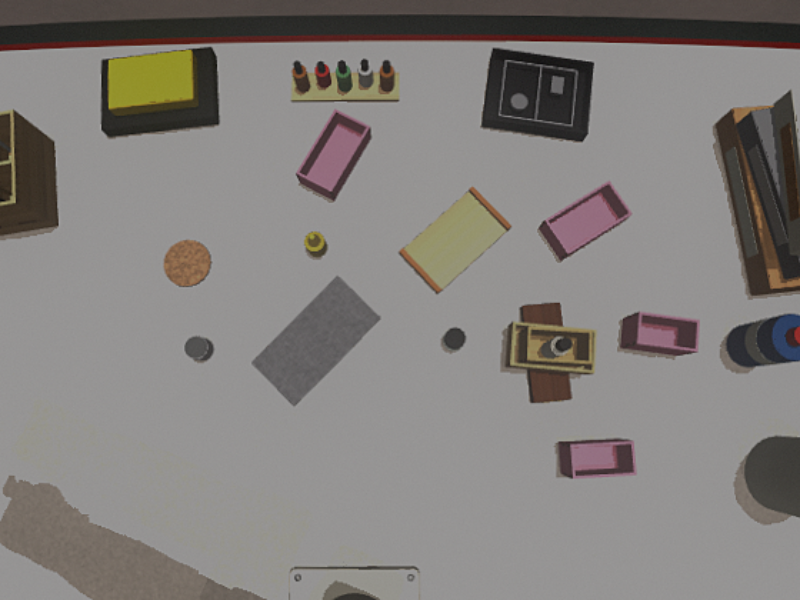

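The scene shows the stack at top-view (550,348), stand at (455,240), pad at (316,340), coaster at (187,263), jar at (454,338), glue bottle at (315,243) and pot at (198,348). The look-alikes are pink. Next I'll rectify the top view at the relevant heights and measure.

```bash
cat > h.py <<'E'
from bench import arm
import numpy as np, cv2
def project(c,P):
    m=arm.camera_model(c); d=np.array([m["k1"],0,0,0,0.])
    return cv2.projectPoints(np.float64(P).reshape(-1,1,3),m["rvec"],m["tvec"],m["mtx"],d)[0].reshape(-1,2)
def unproject(c,uv,z):
    m=arm.camera_model(c); d=np.array([m["k1"],0,0,0,0.])
    n=cv2.undistortPoints(np.float64(uv).reshape(-1,1,2),m["mtx"],d).reshape(-1,2)
    R=cv2.Rodrigues(m["rvec"])[0]; C=-R.T@m["tvec"]; r=np.c_[n,np.ones(len(n))]@R
    return C+r*((z-C[2])/r[:,2])[:,None]
def ortho(im,z,x0,x1,y0,y1,s=0.0005,c="top"):
    # rows: x decreasing downward, cols: y decreasing rightward
    xs=np.arange(x1,x0,-s); ys=np.arange(y1,y0,-s); Y,X=np.meshgrid(ys,xs)
    uv=project(c,np.stack([X,Y,0*X+z],-1)).astype(np.float32).reshape(X.shape+(2,))
    return cv2.remap(im,uv[...,0],uv[...,1],cv2.INTER_CUBIC)
E
python3 - <<'E'
from h import *
im=arm.camera("top")
def at(u,v): return np.array([[u*.7,v*.7]])
for n,p,z in [("pad",(316,340),.004),("stand",(455,240),.006),("coaster",(187,263),.005),("jar",(454,338),.042),("glue",(315,243),.05),("pot",(198,348),.037),("dropcap",(563,343),.123),("stack",(550,348),.064)]:
    print(n,unproject("top",at(*p),z).round(3))
hsv=cv2.cvtColor(im,cv2.COLOR_RGB2HSV)
for n,p,z in [("pad",(316,340),.004),("stand",(455,240),.006),("coaster",(187,263),.005)]:
    lo=cv2.cvtColor(im,cv2.COLOR_RGB2LAB).astype(float); lo=cv2.GaussianBlur(lo,(0,0),1); u,v=int(p[0]*.7),int(p[1]*.7)
    ref=np.median(lo[v-5:v+5,u-5:u+5].reshape(-1,3),0); bg=np.median(lo[180:220,250:270].reshape(-1,3),0)
    m=(np.linalg.norm(lo-ref,axis=2)<np.linalg.norm(lo-bg,axis=2)).astype(np.uint8)
    k,l=cv2.connectedComponents(m); 
    cs,_=cv2.findContours((l==l[v,u]).astype(np.uint8),cv2.RETR_EXTERNAL,cv2.CHAIN_APPROX_NONE)
    w=unproject("top",cs[0].reshape(-1,2),z)[:,:2]
    (c,s,a)=cv2.minAreaRect((w*1000).astype(np.float32)); box=cv2.boxPoints((c,s,a)); e=box[1]-box[0],box[2]-box[1]; e=max(e,key=np.linalg.norm)
    print(n,np.round(c,1),np.round(s,1),"long axis deg",np.degrees(np.arctan2(e[1],e[0])).round(1))
xs=unproject("top",at(550,348),.064)[0]
o=ortho(im,.064,xs[0]-.12,xs[0]+.12,xs[1]-.12,xs[1]+.12,.0004)
cv2.imwrite("pics/stack64.png",o[:,:,::-1]); print(xs)
E
```

```text
pad [[0.435 0.06  0.004]]
stand [[ 0.593 -0.159  0.006]]
coaster [[0.559 0.268 0.005]]
jar [[ 0.432 -0.151  0.042]]
glue [[0.577 0.058 0.05 ]]
pot [[0.42  0.234 0.037]]
dropcap [[ 0.415 -0.293  0.123]]
stack [[ 0.414 -0.289  0.064]]
pad [435.5  60.8] [ 97.4 191.8] long axis deg -44.3
stand [ 595.1 -158.5] [ 91.1 163.3] long axis deg -47.7
coaster [559.2 268. ] [75.5 74. ] long axis deg 2.6
[ 0.41406138 -0.28877448  0.064     ]
```

View pics/stack64.png

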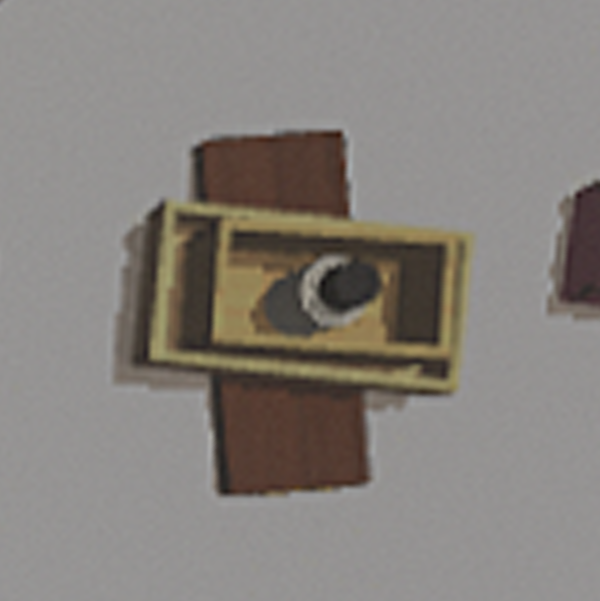

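The big tray rim reads 124 mm long, as specified, centred near (0.415,-0.294) with its long axis about 84°. Next is the dropper cap, from both cameras.

```bash
python3 - <<'E'
from h import *
T=arm.camera("top"); S=arm.camera("scene")
o=ortho(T,.123,.415-.05,.415+.05,-.293-.06,-.293+.06,.0004)
b=cv2.resize(S[150:235,130:230],(400,340),interpolation=cv2.INTER_CUBIC)
W=np.zeros((340,720,3),np.uint8); W[:250,:300]=o; W[:,310:710]=b
cv2.imwrite("pics/drop.png",W[:,:,::-1])
P=np.array([[.415,-.293,.123]])
for z in (.115,.123): print(z,unproject("top",[[(563)*.7,343*.7]],z))
print(project("top",P),project("scene",P),-cv2.Rodrigues(arm.camera_model("top")["rvec"])[0].T@arm.camera_model("top")["tvec"])
E
```

```text
0.115 [[ 0.41618855 -0.29476731  0.115     ]]
0.123 [[ 0.41540386 -0.29264394  0.123     ]]
[[394.28989823 240.30430959]] [[176.02509532 163.598825  ]] [ 0.33233404 -0.06785622  0.96990577]
```

View pics/drop.png

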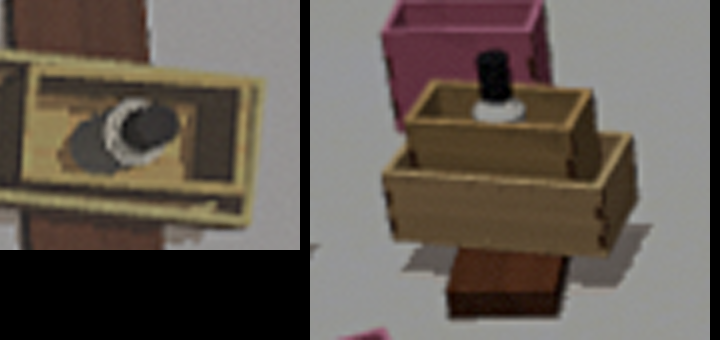

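The cap top is at about (0.4155,-0.2945), and both cameras agree to about 2 mm. Moving above it.

Emit:
send_rows:
  rotation:
    - [0,0,0]
    - [0,0,0]
    - [0,0,0]
    - [0,0,0]
    - [0,0,0]
    - [0,0,0]
    - [0,0,0]
    - [0,0,0]
    - [0,0,0]
    - [0,0,0]
  offset:
    - [0.05,-0.1,0]
    - [0.1,-0.2,0]
    - [0.15,-0.3,0]
    - [0.2,-0.4,0]
    - [0.25,-0.5,0]
    - [0.3,-0.6,0]
    - [0.35,-0.7,0]
    - [0.4,-0.8,0]
    - [0.45,-0.9,0]
    - [0.5,-1,0]
  hand: [0.5,0.5,0.5,0.5,0.5,0.5,0.5,0.5,0.5,0.5]

```text
t: 3.5
position: [0.3085, 0.2527, 0.2314]
tcp_rot: [0.671, 3.069, -0.0]
wrist_force: [0.2, -0.7, 0.3]
gripper_width: 0.0429
grasp_force: 0.0
```

Emit:
send_rows:
  rotation:
    - [0,0,0]
    - [0,0,0]
    - [0,0,0]
    - [0,0,0]
    - [0,0,0]
    - [0,0,0]
    - [0,0,0]
    - [0,0,0]
    - [0,0,0]
    - [0,0,0]
  offset:
    - [0.05,-0.1,0]
    - [0.1,-0.2,0]
    - [0.15,-0.3,0]
    - [0.2,-0.4,0]
    - [0.25,-0.5,0]
    - [0.3,-0.6,0]
    - [0.35,-0.7,0]
    - [0.4,-0.8,0]
    - [0.45,-0.9,0]
    - [0.5,-1,0]
  hand: [0.5,0.5,0.5,0.5,0.5,0.5,0.5,0.5,0.5,0.5]

```text
t: 4.75
position: [0.4079, 0.0529, 0.2314]
tcp_rot: [0.671, 3.069, -0.001]
wrist_force: [0.2, -0.2, -0.3]
gripper_width: 0.0425
grasp_force: 0.0
```

Emit:
send_rows:
  rotation:
    - [0,0,0]
    - [0,0,0]
    - [0,0,0]
    - [0,0,0.01]
    - [0,0,0.01]
    - [0,0,0.02]
    - [0,0,0.03]
    - [0,0,0.04]
    - [0,0,0.05]
    - [0,0,0.052]
  offset:
    - [0,-0.1,0]
    - [0,-0.2,0]
    - [0.01,-0.3,0]
    - [0.02,-0.4,0]
    - [0.03,-0.5,0]
    - [0.036,-0.6,0]
    - [0.036,-0.7,0]
    - [0.036,-0.8,0]
    - [0.036,-0.9,0]
    - [0.036,-1,0]
  hand: [0.5,0.5,0.5,0.5,0.5,0.5,0.5,0.5,0.5,0.5]

```text
t: 6.0
position: [0.4144, -0.1467, 0.2314]
tcp_rot: [-0.162, -3.137, 0.0]
wrist_force: [0.3, -0.7, -0.4]
gripper_width: 0.0427
grasp_force: 0.0
```

Emit:
send_rows:
  rotation:
    - [0,0,0]
    - [0,0,0]
    - [0,0,0]
    - [0,0,0]
    - [0,0,0]
    - [0,0,0]
    - [0,0,0]
    - [0,0,0]
    - [0,0,0]
    - [0,0,0]
  offset:
    - [0,-0.1,0]
    - [0,-0.2,0]
    - [0,-0.3,0]
    - [0,-0.4,0]
    - [0,-0.5,0]
    - [0,-0.6,0]
    - [0,-0.7,0]
    - [0,-0.745,0]
    - [0,-0.745,0]
    - [0,-0.745,0]
  hand: [0.5,0.5,0.5,0.5,0.5,0.5,0.5,0.5,0.5,0.5]

```text
t: 7.25
position: [0.4155, -0.294, 0.2312]
tcp_rot: [-0.161, -3.137, -0.001]
wrist_force: [-0.3, -0.1, -0.4]
gripper_width: 0.0428
grasp_force: 0.0
```

Emit:
send_rows:
  rotation:
    - [0,0,0]
    - [0,0,0]
    - [0,0,0]
    - [0,0,0]
    - [0,0,0]
    - [0,0,0]
    - [0,0,0]
    - [0,0,0]
    - [0,0,0]
    - [0,0,0]
  offset:
    - [0,0,-0.12]
    - [0,0,-0.24]
    - [0,0,-0.36]
    - [0,0,-0.46]
    - [0,0,-0.56]
    - [0,0,-0.64]
    - [0,0,-0.7]
    - [0,0,-0.7]
    - [0,0,-0.7]
    - [0,0,-0.7]
  hand: [0.5,0.5,0.5,0.5,0.5,0.5,0.5,0.5,0.2,0]

```text
t: 8.5
position: [0.4165, -0.2957, 0.0929]
tcp_rot: [0.162, 3.135, -0.005]
wrist_force: [-0.9, -0.7, 3.4]
gripper_width: 0.0167
grasp_force: 53.6
```

Emit:
send_rows:
  rotation:
    - [0,0,0]
    - [0,0,0]
    - [0,0,0]
    - [0,0,0]
    - [0,0,0]
    - [0,0,0]
    - [0,0,0]
    - [0,0,0]
    - [0,0,0]
    - [0,0,0]
  offset:
    - [0,0,0]
    - [0,0,0]
    - [0,0,0]
    - [0,0,0.05]
    - [0,0,0.12]
    - [0,0,0.2]
    - [0,0,0.28]
    - [0,0,0.38]
    - [0,0,0.45]
    - [0,0,0.5]
  hand: [0,0,0,0,0,0,0,0,0,0]

```text
t: 9.75
position: [0.4157, -0.2945, 0.1924]
tcp_rot: [0.162, 3.137, -0.001]
wrist_force: [0.7, -0.1, -0.9]
gripper_width: 0.0168
grasp_force: 52.8
```

Emit:
send_rows:
  rotation:
    - [0,0,0]
    - [0,0,0]
    - [0,0,0]
    - [0,0,0]
    - [0,0,0]
    - [0,0,0]
    - [0,0,0]
    - [0,0,0]
    - [0,0,0]
    - [0,0,0]
  offset:
    - [0.01,0.05,0]
    - [0.03,0.14,0]
    - [0.06,0.25,0]
    - [0.08,0.36,0]
    - [0.11,0.47,0]
    - [0.14,0.58,0]
    - [0.16,0.69,0]
    - [0.19,0.8,0]
    - [0.22,0.9,0]
    - [0.24,1,0]
  hand: [0,0,0,0,0,0,0,0,0,0]

```text
t: 11.0
position: [0.4629, -0.0924, 0.1904]
tcp_rot: [-0.16, -3.136, -0.001]
wrist_force: [0.4, 0.1, 0.6]
gripper_width: 0.0168
grasp_force: 52.8
```

Emit:
send_rows:
  rotation:
    - [0,0,0]
    - [0,0,0]
    - [0,0,0]
    - [0,0,0]
    - [0,0,0]
    - [0,0,0]
    - [0,0,0]
    - [0,0,0]
    - [0,0,0]
    - [0,0,0]
  offset:
    - [0.024,0.1,0]
    - [0.048,0.2,0]
    - [0.072,0.3,0]
    - [0.096,0.4,0]
    - [0.12,0.5,0]
    - [0.144,0.6,0]
    - [0.168,0.7,0]
    - [0.192,0.8,0]
    - [0.216,0.9,0]
    - [0.24,1,0]
  hand: [0,0,0,0,0,0,0,0,0,0]

```text
t: 12.25
position: [0.5112, 0.1071, 0.1909]
tcp_rot: [-0.161, -3.137, 0.0]
wrist_force: [-0.0, -0.6, -0.4]
gripper_width: 0.0169
grasp_force: 52.8
```

Emit:
send_rows:
  rotation:
    - [0,0,0]
    - [0,0,0]
    - [0,0,0]
    - [0,0,0]
    - [0,0,0]
    - [0,0,0]
    - [0,0,0]
    - [0,0,0]
    - [0,0,0]
    - [0,0,0]
  offset:
    - [0.03,0.1,0]
    - [0.06,0.2,0]
    - [0.09,0.31,0]
    - [0.12,0.42,0]
    - [0.15,0.52,-0.02]
    - [0.18,0.62,-0.06]
    - [0.21,0.71,-0.12]
    - [0.23,0.78,-0.2]
    - [0.237,0.812,-0.3]
    - [0.237,0.812,-0.4]
  hand: [0,0,0,0,0,0,0,0,0,0]

```text
t: 13.5
position: [0.5586, 0.2685, 0.1093]
tcp_rot: [-0.161, -3.136, 0.001]
wrist_force: [-0.3, 0.5, 0.3]
gripper_width: 0.0168
grasp_force: 52.8
```

```bash
python3 - <<'E'
from h import *
T=arm.camera("top"); S=arm.camera("scene"); st=arm.state(); print(st["position"],st["gripper_width"],st["grasp_force"])
P=st["position"]
u,v=project("scene",[P])[0].astype(int); a=cv2.resize(S[v-50:v+50,u-60:u+60],(480,400),interpolation=cv2.INTER_CUBIC)
o=ortho(T,.064,.415-.06,.415+.06,-.29-.08,-.29+.08,.0005)
W=np.zeros((400,800,3),np.uint8); W[:,:480]=a; W[:240,480:800]=o
cv2.imwrite("pics/d2.png",W[:,:,::-1])
E
```

```text
[0.55669144 0.26712007 0.10730911] 0.01693060779845668 52.8249038849026Traceback (most recent call last):
  File "<stdin>", line 6, in <module>
ValueError: could not broadcast input array from shape (240,321,3) into shape (240,320,3)
```

```bash
python3 - <<'E'
from h import *
T=arm.camera("top"); S=arm.camera("scene"); st=arm.state(); print(st["position"],st["gripper_width"],st["grasp_force"])
P=st["position"]
u,v=project("scene",[P])[0].astype(int); a=cv2.resize(S[v-50:v+50,u-60:u+60],(480,400),interpolation=cv2.INTER_CUBIC)
o=ortho(T,.064,.415-.06,.415+.06,-.29-.08,-.29+.08,.0005)[:240,:320]
W=np.zeros((400,800,3),np.uint8); W[:,:480]=a; W[:240,480:800]=o
cv2.imwrite("pics/d2.png",W[:,:,::-1])
E
```

```text
[0.55847877 0.26772272 0.11043263] 0.01657234039692036 52.82305061817169
```

View pics/d2.png

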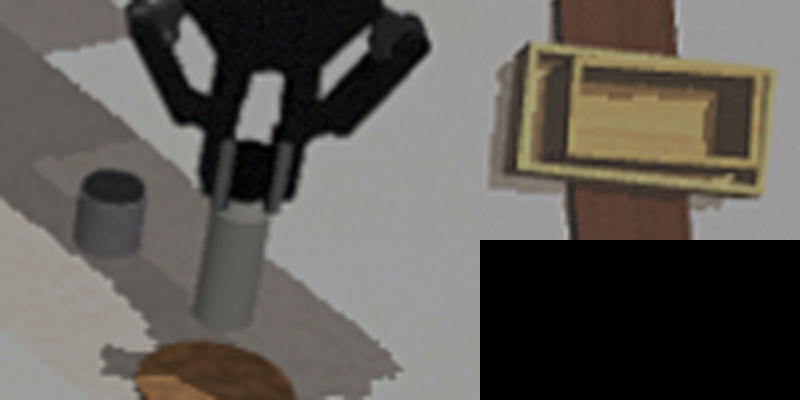

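The dropper is held nearly upright above the coaster, and the stack is undisturbed. Lowering and releasing.

Emit:
send_rows:
  rotation:
    - [0,0,0]
    - [0,0,0]
    - [0,0,0]
    - [0,0,0]
    - [0,0,0]
    - [0,0,0]
    - [0,0,0]
    - [0,0,0]
    - [0,0,0]
    - [0,0,0]
  offset:
    - [0,0,-0.05]
    - [0,0,-0.1]
    - [0,0,-0.15]
    - [0,0,-0.18]
    - [0,0,-0.2]
    - [0,0,-0.21]
    - [0,0,-0.212]
    - [0,0,-0.212]
    - [0,0,-0.212]
    - [0,0,-0.212]
  hand: [0,0,0,0,0,0,0,0,0.1,0.25]

```text
t: 14.95
position: [0.5596, 0.2682, 0.0699]
tcp_rot: [0.162, 3.136, 0.001]
wrist_force: [-1.4, -0.1, 3.9]
gripper_width: 0.0217
grasp_force: 2.4
```

Emit:
send_rows:
  rotation:
    - [0,0,0]
    - [0,0,0]
    - [0,0,0]
    - [0,0,0]
    - [0,0,0]
    - [0,0,0]
    - [0,0,0]
    - [0,0,0]
    - [0,0,0]
    - [0,0,0]
  offset:
    - [0,0,0]
    - [0,0,0]
    - [0,0,0.05]
    - [0,0,0.12]
    - [0,0,0.2]
    - [0,0,0.3]
    - [0,0,0.4]
    - [0,0,0.5]
    - [0,0,0.6]
    - [0,0,0.7]
  hand: [0.4,0.5,0.5,0.5,0.5,0.5,0.7,1,1,1]

```text
t: 16.2
position: [0.5592, 0.268, 0.2111]
tcp_rot: [0.162, 3.136, 0.001]
wrist_force: [0.2, -0.5, 0.2]
gripper_width: 0.0855
grasp_force: 0.0
```

The stack re-reads as (0.4155,-0.294) at 83.9°. Going back to grip the big tray across its width, with the small tray still inside.

Emit:
send_rows:
  rotation:
    - [0,0,-0.008]
    - [0,0,-0.016]
    - [0,0,-0.024]
    - [0,0,-0.032]
    - [0,0,-0.04]
    - [0,0,-0.05]
    - [0,0,-0.06]
    - [0,0,-0.07]
    - [0,0,-0.08]
    - [0,0,-0.09]
  offset:
    - [-0.02,-0.1,0]
    - [-0.05,-0.2,0]
    - [-0.07,-0.3,0]
    - [-0.1,-0.4,0]
    - [-0.12,-0.5,0]
    - [-0.14,-0.6,0]
    - [-0.17,-0.7,0]
    - [-0.19,-0.8,0]
    - [-0.22,-0.9,0]
    - [-0.24,-1,0]
  hand: [1,1,1,1,1,1,1,1,1,1]

```text
t: 17.45
position: [0.5105, 0.0666, 0.2089]
tcp_rot: [-1.037, -2.966, 0.0]
wrist_force: [-0.6, -0.2, 0.6]
gripper_width: 0.0858
grasp_force: 0.0
```

Emit:
send_rows:
  rotation:
    - [0,0,-0.01]
    - [0,0,-0.02]
    - [0,0,-0.03]
    - [0,0,-0.04]
    - [0,0,-0.05]
    - [0,0,-0.06]
    - [0,0,-0.07]
    - [0,0,-0.08]
    - [0,0,-0.09]
    - [0,0,-0.1]
  offset:
    - [-0.02,-0.1,0]
    - [-0.05,-0.2,0]
    - [-0.07,-0.3,0]
    - [-0.1,-0.4,0]
    - [-0.12,-0.5,0]
    - [-0.14,-0.6,0]
    - [-0.17,-0.7,0]
    - [-0.19,-0.8,0]
    - [-0.22,-0.9,0]
    - [-0.24,-1,0]
  hand: [1,1,1,1,1,1,1,1,1,1]

```text
t: 18.7
position: [0.4623, -0.1333, 0.2089]
tcp_rot: [1.903, 2.5, 0.0]
wrist_force: [0.6, -0.4, 0.2]
gripper_width: 0.0854
grasp_force: 0.0
```

Emit:
send_rows:
  rotation:
    - [0,0,-0.01]
    - [0,0,-0.02]
    - [0,0,-0.03]
    - [0,0,-0.04]
    - [0,0,-0.05]
    - [0,0,-0.06]
    - [0,0,-0.06]
    - [0,0,-0.06]
    - [0,0,-0.06]
    - [0,0,-0.06]
  offset:
    - [-0.04,-0.12,0]
    - [-0.08,-0.24,0]
    - [-0.12,-0.36,0]
    - [-0.16,-0.48,0]
    - [-0.19,-0.6,0]
    - [-0.22,-0.72,0]
    - [-0.238,-0.81,0]
    - [-0.238,-0.81,0]
    - [-0.238,-0.81,-0.05]
    - [-0.238,-0.81,-0.1]
  hand: [1,1,1,1,1,1,1,1,1,1]

```text
t: 19.95
position: [0.4154, -0.2932, 0.188]
tcp_rot: [-2.331, -2.105, -0.0]
wrist_force: [0.3, 0.1, 0.3]
gripper_width: 0.0854
grasp_force: 0.0
```

Emit:
send_rows:
  rotation:
    - [0,0,0]
    - [0,0,0]
    - [0,0,0]
    - [0,0,0]
    - [0,0,0]
    - [0,0,0]
    - [0,0,0]
    - [0,0,0]
    - [0,0,0]
    - [0,0,0]
  offset:
    - [0,0,-0.1]
    - [0,0,-0.2]
    - [0,0,-0.3]
    - [0,0,-0.4]
    - [0,0,-0.5]
    - [0,0,-0.6]
    - [0,0,-0.68]
    - [0,0,-0.74]
    - [0,0,-0.78]
    - [0,0,-0.795]
  hand: [1,1,1,1,1,1,1,1,1,1]

```text
t: 21.2
position: [0.4153, -0.2938, 0.0295]
tcp_rot: [-2.332, -2.104, 0.0]
wrist_force: [-0.4, -0.5, -1.4]
gripper_width: 0.0853
grasp_force: 0.0
```

Emit:
send_rows:
  rotation:
    - [0,0,0]
    - [0,0,0]
    - [0,0,0]
    - [0,0,0]
    - [0,0,0]
    - [0,0,0]
    - [0,0,0]
    - [0,0,0]
    - [0,0,0]
    - [0,0,0]
  offset:
    - [0,0,0]
    - [0,0,0]
    - [0,0,0]
    - [0,0,0]
    - [0,0,0]
    - [0,0,0.03]
    - [0,0,0.08]
    - [0,0,0.15]
    - [0,0,0.22]
    - [0,0,0.3]
  hand: [0.85,0.7,0.6,0.5,0.5,0.5,0.5,0.5,0.5,0.5]

```text
t: 22.45
position: [0.4154, -0.2941, 0.0911]
tcp_rot: [2.333, 2.104, 0.0]
wrist_force: [0.3, 0.5, -2.9]
gripper_width: 0.0633
grasp_force: 66.9
```

```bash
python3 - <<'E'
from h import *
T=arm.camera("top"); S=arm.camera("scene"); st=arm.state(); print(st["position"],st["gripper_width"],st["grasp_force"])
P=st["position"]
u,v=project("scene",[P])[0].astype(int); a=cv2.resize(S[v-50:v+50,u-50:u+50],(400,400),interpolation=cv2.INTER_CUBIC)
u,v=project("top",[[.56,.268,.05]])[0].astype(int); o=cv2.resize(T[v-40:v+40,u-40:u+40],(400,400),interpolation=cv2.INTER_CUBIC)
cv2.imwrite("pics/d3.png",np.hstack([a,o])[:,:,::-1])
E
```

```text
[ 0.41685714 -0.29515135  0.09247435] 0.06297351384095429 67.03249096870422
```

View pics/d3.png

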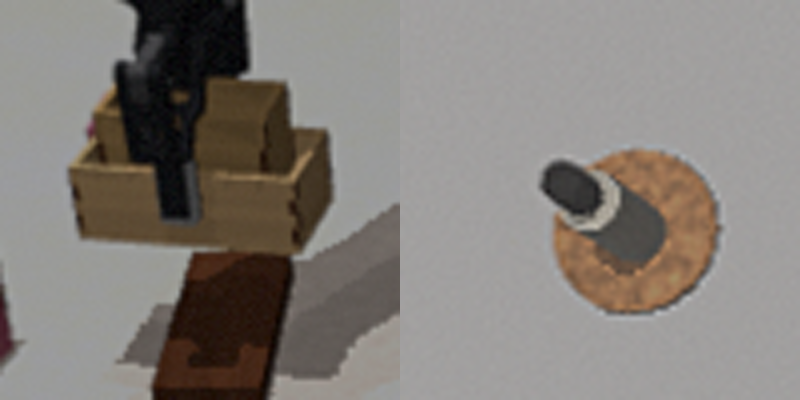

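Both trays are lifted level, and the dropper stands on the coaster. Moving to the stand and turning +48°.

Emit:
send_rows:
  rotation:
    - [0,0,0.005]
    - [0,0,0.015]
    - [0,0,0.03]
    - [0,0,0.05]
    - [0,0,0.07]
    - [0,0,0.09]
    - [0,0,0.11]
    - [0,0,0.125]
    - [0,0,0.132]
    - [0,0,0.134]
  offset:
    - [0.03,0.02,0]
    - [0.1,0.07,0]
    - [0.21,0.16,0]
    - [0.33,0.25,0]
    - [0.45,0.34,0]
    - [0.57,0.43,0]
    - [0.69,0.52,0]
    - [0.8,0.6,0]
    - [0.87,0.655,0]
    - [0.892,0.675,0]
  hand: [0.5,0.5,0.5,0.5,0.5,0.5,0.5,0.5,0.5,0.5]

```text
t: 23.8
position: [0.5943, -0.1577, 0.0891]
tcp_rot: [-1.265, -2.874, 0.0]
wrist_force: [-1.0, -0.3, -2.4]
gripper_width: 0.0627
grasp_force: 66.9
```

Emit:
send_rows:
  rotation:
    - [0,0,0]
    - [0,0,0]
    - [0,0,0]
    - [0,0,0]
    - [0,0,0]
    - [0,0,0]
    - [0,0,0]
    - [0,0,0]
    - [0,0,0]
    - [0,0,0]
  offset:
    - [0,0,0]
    - [0,0,-0.02]
    - [0,0,-0.06]
    - [0,0,-0.1]
    - [0,0,-0.14]
    - [0,0,-0.18]
    - [0,0,-0.21]
    - [0,0,-0.23]
    - [0,0,-0.24]
    - [0,0,-0.24]
  hand: [0.5,0.5,0.5,0.5,0.5,0.5,0.5,0.5,0.5,0.5]

```text
t: 25.05
position: [0.5938, -0.159, 0.0419]
tcp_rot: [1.269, 2.874, 0.0]
wrist_force: [0.3, 0.7, -1.7]
gripper_width: 0.0631
grasp_force: 66.9
```

```bash
python3 - <<'E'
from h import *
S=arm.camera("scene"); st=arm.state(); print(st["position"],st["gripper_width"],st["grasp_force"])
P=st["position"]
u,v=project("scene",[P])[0].astype(int); a=cv2.resize(S[v-60:v+60,u-80:u+80],(800,600),interpolation=cv2.INTER_CUBIC)
cv2.imwrite("pics/d4.png",a[:,:,::-1])
E
```

```text
[ 0.59391476 -0.15910853  0.04212211] 0.06348271355155383 66.91576480865479
```

View pics/d4.png

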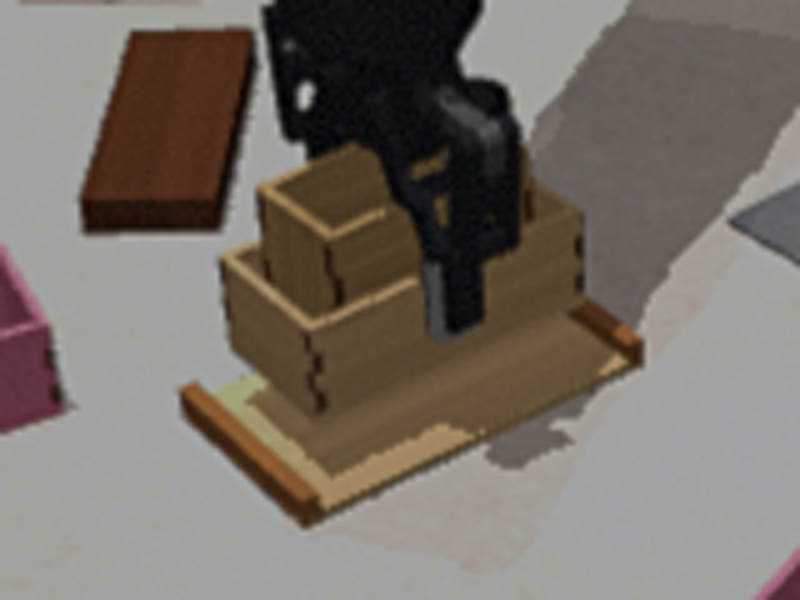

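The tray is aligned over the stand. Lowering and releasing.

Emit:
send_rows:
  rotation:
    - [0,0,0]
    - [0,0,0]
    - [0,0,0]
    - [0,0,0]
    - [0,0,0]
    - [0,0,0]
    - [0,0,0]
    - [0,0,0]
    - [0,0,0]
    - [0,0,0]
  offset:
    - [0,0,-0.03]
    - [0,0,-0.06]
    - [0,0,-0.09]
    - [0,0,-0.115]
    - [0,0,-0.127]
    - [0,0,-0.127]
    - [0,0,-0.127]
    - [0,0,-0.127]
    - [0,0,-0.127]
    - [0,0,-0.127]
  hand: [0.5,0.5,0.5,0.5,0.5,0.5,0.5,0.8,0.9,1]

```text
t: 26.35
position: [0.594, -0.1591, 0.0167]
tcp_rot: [1.269, 2.873, 0.0]
wrist_force: [0.2, 0.7, -0.1]
gripper_width: 0.0856
grasp_force: 0.0
```

Emit:
send_rows:
  rotation:
    - [0,0,0]
    - [0,0,0]
    - [0,0,0]
    - [0,0,0]
    - [0,0,0]
    - [0,0,0]
    - [0,0,0]
    - [0,0,0]
    - [0,0,0]
    - [0,0,0]
  offset:
    - [0,0,0]
    - [0,0,0.03]
    - [0,0,0.08]
    - [0,0,0.16]
    - [0,0,0.26]
    - [0,0,0.36]
    - [0,0,0.48]
    - [0,0,0.6]
    - [0,0,0.7]
    - [0,0,0.8]
  hand: [1,1,1,1,1,1,1,1,1,1]

```text
t: 27.6
position: [0.594, -0.1591, 0.1788]
tcp_rot: [1.269, 2.872, 0.0]
wrist_force: [-0.1, -0.2, 0.3]
gripper_width: 0.0855
grasp_force: 0.0
```

```bash
python3 - <<'E'
from h import *
T=arm.camera("top"); st=arm.state(); print(st["position"],st["tcp_rot"])
a=ortho(T,.05,.594-.1,.594+.1,-.159-.1,-.159+.1,.0005)[:400,:400]
b=ortho(T,.08,.594-.1,.594+.1,-.159-.1,-.159+.1,.0005)[:400,:400]
cv2.imwrite("pics/d5.png",np.hstack([a,b])[:,:,::-1])
im=T; lab=cv2.GaussianBlur(cv2.cvtColor(im,cv2.COLOR_RGB2LAB).astype(float),(0,0),.8); u,v=project("top",[[.415,-.294,.02]])[0].astype(int); print(u,v)
ref=np.median(lab[v-4:v+4,u-4:u+4].reshape(-1,3),0); bg=np.median(lab[180:220,250:270].reshape(-1,3),0)
m=(np.linalg.norm(lab-ref,axis=2)<np.linalg.norm(lab-bg,axis=2)).astype(np.uint8); k,l=cv2.connectedComponents(m)
cs,_=cv2.findContours((l==l[v,u]).astype(np.uint8),cv2.RETR_EXTERNAL,cv2.CHAIN_APPROX_NONE)
w=unproject("top",cs[0].reshape(-1,2),.02)[:,:2]
c,s,a=cv2.minAreaRect((w*1000).astype(np.float32)); bx=cv2.boxPoints((c,s,a)); e=max((bx[1]-bx[0],bx[2]-bx[1]),key=np.linalg.norm); print("plinth",c,s,np.degrees(np.arctan2(e[1],e[0])))
E
```

```text
[ 0.59548632 -0.15953568  0.18201993] [1.26663169e+00 2.86737049e+00 1.71294998e-03]
382 245
plinth (549.8297729492188, -165.39590454101562) (338.83807373046875, 996.0039672851562) -10.595589
```

View pics/d5.png

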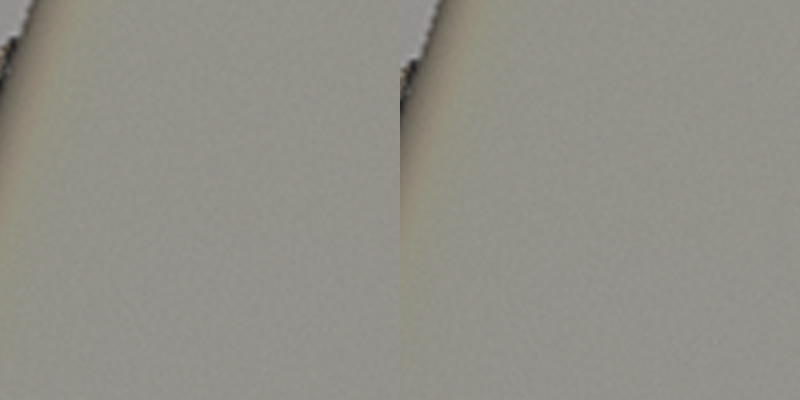

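The arm blocks the top view, so I'll move it aside.

Emit:
send_rows:
  rotation:
    - [0,0,0]
    - [0,0,0]
    - [0,0,0]
    - [0,0,0]
    - [0,0,0]
    - [0,0,0]
    - [0,0,0]
    - [0,0,0]
    - [0,0,0]
    - [0,0,0]
  offset:
    - [-0.1,0.15,0]
    - [-0.2,0.3,0]
    - [-0.3,0.45,0]
    - [-0.4,0.6,0]
    - [-0.5,0.75,0]
    - [-0.6,0.9,0]
    - [-0.7,1,0]
    - [-0.8,1,0]
    - [-0.9,1,0]
    - [-0.9,1,0]
  hand: [1,1,1,1,1,1,1,1,1,1]

```text
t: 28.9
position: [0.4129, 0.041, 0.1771]
tcp_rot: [1.268, 2.873, 0.001]
wrist_force: [0.6, -0.7, 0.0]
gripper_width: 0.0857
grasp_force: 0.0
```

```bash
cat > look.py <<'E'
from h import *
import sys
T=arm.camera("top"); st=arm.state(); print(st["position"],st["tcp_rot"])
s=.0005
a=ortho(T,.05,.494,.694,-.259,-.059,s)[:400,:400]; b=ortho(T,.08,.494,.694,-.259,-.059,s)[:400,:400]
cv2.imwrite(sys.argv[1],np.hstack([a,b])[:,:,::-1])
o=ortho(T,.02,.3,.53,-.40,-.19,s); h=cv2.cvtColor(o,cv2.COLOR_RGB2HSV)
m=((h[...,1]>100)&(h[...,2]<140)).astype(np.uint8); cs,_=cv2.findContours(m,cv2.RETR_EXTERNAL,cv2.CHAIN_APPROX_NONE)
c,sz,_=r=cv2.minAreaRect(max(cs,key=cv2.contourArea)); bx=cv2.boxPoints(r); e=max((bx[1]-bx[0],bx[2]-bx[1]),key=np.linalg.norm)
print("plinth",.53-c[1]*s,-.19-c[0]*s,np.array(sz)*s,np.degrees(np.arctan2(-e[0],-e[1])))
E
python3 look.py pics/d6.png
```

```text
[0.4140903  0.04100545 0.17724761] [1.26842987e+00 2.87222823e+00 1.50232132e-03]
plinth 0.42803474426269533 -0.29259043884277347 [0.11738448 0.05787286] -175.17923
```

View pics/d6.png

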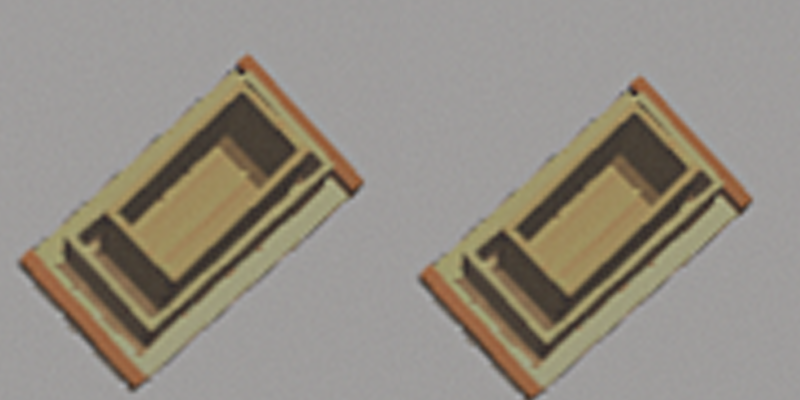

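```bash
cat > fit.py <<'E'
from h import *
from scipy.optimize import minimize
import sys
def fitrect(T,z,sizes,p0):
    s=.0005;H=.12; o=ortho(T,z,p0[0]-H,p0[0]+H,p0[1]-H,p0[1]+H,s); g=cv2.GaussianBlur(o,(0,0),1.5).astype(np.float32)
    gm=np.sqrt(sum(cv2.Sobel(g[...,i],cv2.CV_32F,1,0)**2+cv2.Sobel(g[...,i],cv2.CV_32F,0,1)**2 for i in range(3)))
    t=np.linspace(-.5,.5,60)
    L=np.concatenate([np.r_[np.c_[t*a,0*t+b/2],np.c_[t*a,0*t-b/2],np.c_[0*t+a/2,t*b],np.c_[0*t-a/2,t*b]] for a,b in sizes])
    def pts(p):
        c,d=np.cos(p[2]),np.sin(p[2]); return L@np.array([[c,d],[-d,c]])+p[:2]
    def f(p):
        w=pts(p); return -cv2.remap(gm,((p0[1]+H-w[:,1])/s).astype(np.float32),((p0[0]+H-w[:,0])/s).astype(np.float32),cv2.INTER_LINEAR).mean()
    best=min((minimize(f,np.array(p0)+[dx,dy,da],method="Nelder-Mead",options=dict(initial_simplex=np.array(p0)+[dx,dy,da]+np.array([[0,0,0],[.004,0,0],[0,.004,0],[0,0,.05]]))) for dx in (-.006,0,.006) for dy in (-.006,0,.006) for da in (-.08,0,.08)),key=lambda r:r.fun)
    return best.x,best.fun,pts(best.x)
def draw(img,pts,z,col,k,u0,v0):
    for u,v in project("top",np.c_[pts,0*pts[:,0]+z]): cv2.circle(img,(int((u-u0+.5)*k),int((v-v0+.5)*k)),1,col,-1)
E
cat > look2.py <<'E'
from fit import *
T=arm.camera("top"); d=np.radians; R=[]
for n,z,sz,p0,c in [("small",.08,[(.092,.048),(.084,.040)],[.594,-.161,d(-46)],(255,0,0)),("big",.05,[(.124,.064)],[.594,-.159,d(-47.7)],(0,0,255)),("plinth",.02,[(.15,.06)],[.416,-.294,d(5)],(0,255,0)),("pad",.004,[(.19,.096)],[.435,.06,d(-44)],(0,0,0)),("stand",.006,[(.16,.09)],[.594,-.159,d(-47.7)],(0,0,0))]:
    x,f,p=fitrect(T,z,sz,p0); print(n,x[:2].round(4),np.degrees(x[2]).round(1),f); R.append((p,z,c))
u0,v0,k=320,140,5
im=cv2.resize(T[v0:v0+120,u0:u0+160],(800,600),interpolation=cv2.INTER_CUBIC)
for p,z,c in R[:3]: draw(im,p,z,c,k,u0,v0)
cv2.imwrite("pics/d7.png",im[:,:,::-1])
E
python3 look2.py
```

```text
small [ 0.5867 -0.1673] -47.4 -120.87136840820312
big [ 0.5902 -0.162 ] -48.2 -141.44717407226562
plinth [ 0.4128 -0.2936] 4.4 -174.56236267089844
pad [0.4356 0.0602] -44.4 -67.9288558959961
stand [ 0.6018 -0.1482] -47.7 -105.52476501464844
```

View pics/d7.png

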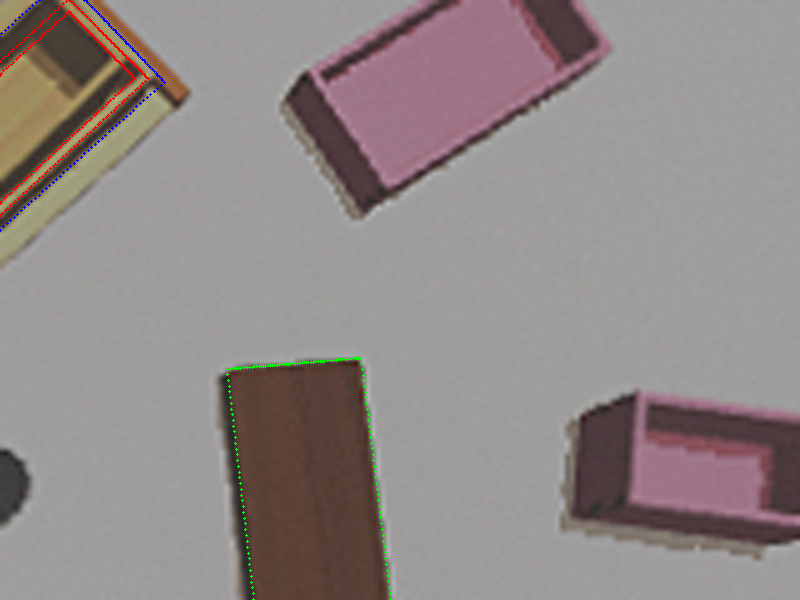

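The plinth fits well, but my crop missed the trays. I'll refit the big tray with both its rim edges, refit the stand in the first picture, and show the right window.

```bash
cat > look3.py <<'E'
from fit import *
T=arm.camera("top"); d=np.radians; R=[]
T0=cv2.resize(cv2.imread("pics/top0.png")[:,:,::-1],(560,420),interpolation=cv2.INTER_AREA)
for n,I,z,sz,p0,c in [("small",T,.08,[(.092,.048),(.084,.040)],[.590,-.163,d(-47)],(255,0,0)),("big",T,.05,[(.124,.064),(.116,.056)],[.592,-.160,d(-47.7)],(0,0,255)),("stand0",T0,.006,[(.16,.09)],[.594,-.159,d(-47.7)],(0,255,0)),("stand0lips",T0,.014,[(.144,.09),(.16,.09)],[.594,-.159,d(-47.7)],(0,255,0))]:
    x,f,p=fitrect(I,z,sz,p0); print(n,x[:2].round(4),np.degrees(x[2]).round(1),f); R.append((p,z,c))
u0,v0,k=270,120,8
im=cv2.resize(T[v0:v0+75,u0:u0+100],(800,600),interpolation=cv2.INTER_CUBIC)
for p,z,c in R[:3]: draw(im,p,z,c,k,u0,v0)
cv2.imwrite("pics/d8.png",im[:,:,::-1])
E
python3 look3.py
```

```text
small [ 0.5867 -0.1673] -47.4 -120.51341247558594
big [ 0.5907 -0.1618] -48.0 -125.70877075195312
stand0 [ 0.5947 -0.1608] -47.9 -66.74342346191406
stand0lips [ 0.5927 -0.1599] -47.9 -64.62773132324219
```

View pics/d8.png

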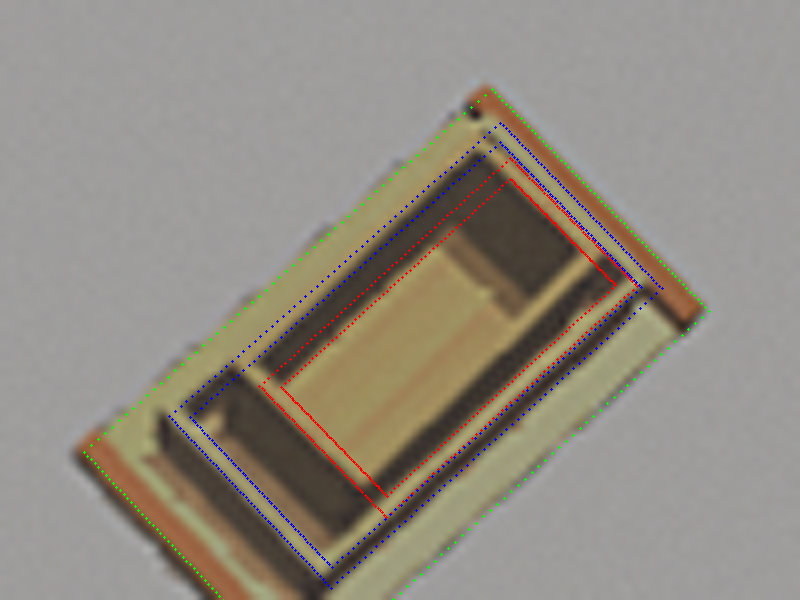

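Fitting by hand, the inner rims read 40 mm wide as they should. That puts the small tray at about (0.592,-0.163), turned -47°, and the big tray is within a few mm of the stand's middle. Gripping the small tray.

Emit:
send_rows:
  rotation:
    - [0,0,0]
    - [0,0,0]
    - [0,0,0]
    - [0,0,0]
    - [0,0,0]
    - [0,0,0]
    - [0,0,0]
    - [0,0,0]
    - [0,0,0]
    - [0,0,0]
  offset:
    - [0.12,-0.14,0]
    - [0.25,-0.28,0]
    - [0.38,-0.42,0]
    - [0.5,-0.56,0]
    - [0.62,-0.7,0]
    - [0.74,-0.84,0]
    - [0.84,-0.95,0]
    - [0.892,-1,0]
    - [0.892,-1,0]
    - [0.892,-1,-0.05]
  hand: [1,1,1,1,1,1,1,1,1,1]

```text
t: 30.3
position: [0.5926, -0.1591, 0.1666]
tcp_rot: [1.269, 2.873, 0.001]
wrist_force: [-0.3, 0.7, -0.1]
gripper_width: 0.0854
grasp_force: 0.0
```

Emit:
send_rows:
  rotation:
    - [0,0,0]
    - [0,0,0]
    - [0,0,0]
    - [0,0,0]
    - [0,0,0]
    - [0,0,0]
    - [0,0,0]
    - [0,0,0]
    - [0,0,0]
    - [0,0,0]
  offset:
    - [0,-0.02,-0.08]
    - [0,-0.02,-0.18]
    - [0,-0.02,-0.28]
    - [0,-0.02,-0.38]
    - [0,-0.02,-0.46]
    - [0,-0.02,-0.52]
    - [0,-0.02,-0.557]
    - [0,-0.02,-0.557]
    - [0,-0.02,-0.557]
    - [0,-0.02,-0.557]
  hand: [1,1,1,1,1,1,1,0.8,0.65,0.5]

```text
t: 31.55
position: [0.5934, -0.1633, 0.0566]
tcp_rot: [1.268, 2.871, 0.001]
wrist_force: [0.5, -0.5, 0.3]
gripper_width: 0.047
grasp_force: 61.8
```

Emit:
send_rows:
  rotation:
    - [0,0,0]
    - [0,0,0]
    - [0,0,0]
    - [0,0,0]
    - [0,0,0]
    - [0,0,0]
    - [0,0,0]
    - [0,0,0]
    - [0,0,0]
    - [0,0,0]
  offset:
    - [0,0,0]
    - [0,0,0]
    - [0,0,0]
    - [0,0,0.03]
    - [0,0,0.08]
    - [0,0,0.15]
    - [0,0,0.22]
    - [0,0,0.3]
    - [0,0,0.37]
    - [0,0,0.42]
  hand: [0.35,0.35,0.35,0.35,0.35,0.35,0.35,0.35,0.35,0.35]

```text
t: 32.8
position: [0.5925, -0.1632, 0.1405]
tcp_rot: [1.269, 2.872, 0.0]
wrist_force: [0.2, -0.9, -0.2]
gripper_width: 0.0467
grasp_force: 61.8
```

```bash
python3 - <<'E'
from h import *
S=arm.camera("scene"); st=arm.state(); print(st["position"],st["gripper_width"],st["grasp_force"])
u,v=project("scene",[[.594,-.159,.08]])[0].astype(int); a=cv2.resize(S[v-60:v+60,u-80:u+80],(800,600),interpolation=cv2.INTER_CUBIC)
cv2.imwrite("pics/d9.png",a[:,:,::-1])
E
```

```text
[ 0.59313496 -0.16334859  0.14173665] 0.046788212832652255 61.76972508430481
```

View pics/d9.png

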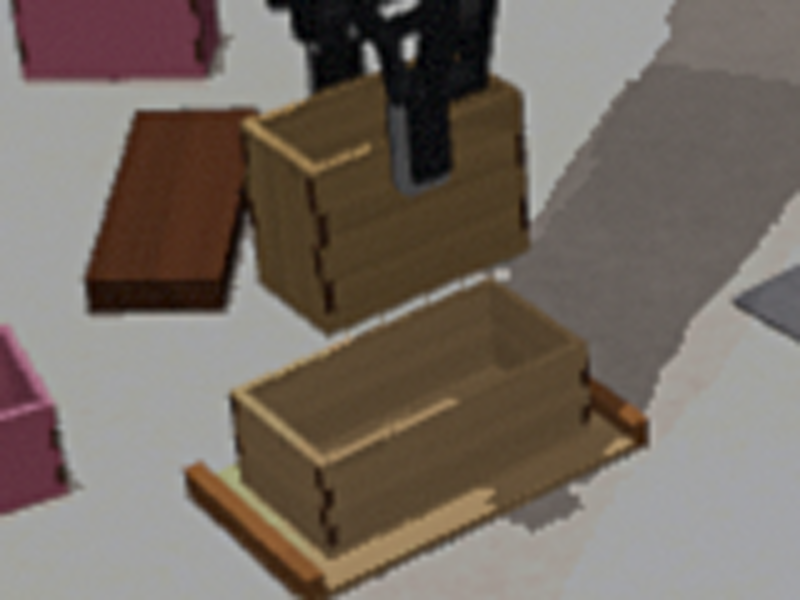

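Emit:
send_rows:
  rotation:
    - [0,0,0.02]
    - [0,0,0.045]
    - [0,0,0.072]
    - [0,0,0.1]
    - [0,0,0.128]
    - [0,0,0.156]
    - [0,0,0.184]
    - [0,0,0.212]
    - [0,0,0.235]
    - [0,0,0.25]
  offset:
    - [0,0,0]
    - [0,0,0]
    - [0,0,0]
    - [0,0.01,0]
    - [0,0.01,0]
    - [0.005,0.015,0]
    - [0.005,0.015,0]
    - [0.005,0.015,0]
    - [0.005,0.015,0]
    - [0.005,0.015,0]
  hand: [0.35,0.35,0.35,0.35,0.35,0.35,0.35,0.35,0.35,0.35]

```text
t: 34.1
position: [0.5929, -0.16, 0.1387]
tcp_rot: [1.139, -2.927, -0.001]
wrist_force: [0.1, 0.5, -0.5]
gripper_width: 0.0472
grasp_force: 61.7
```

Emit:
send_rows:
  rotation:
    - [0,0,0]
    - [0,0,0]
    - [0,0,0]
    - [0,0,0]
    - [0,0,0]
    - [0,0,0]
    - [0,0,0]
    - [0,0,0]
    - [0,0,0]
    - [0,0,0]
  offset:
    - [0,0,0]
    - [0,0,-0.03]
    - [0,0,-0.08]
    - [0,0,-0.13]
    - [0,0,-0.17]
    - [0,0,-0.2]
    - [0,0,-0.212]
    - [0,0,-0.218]
    - [0,0,-0.218]
    - [0,0,-0.218]
  hand: [0.35,0.35,0.35,0.35,0.35,0.35,0.35,0.35,0.35,0.35]

```text
t: 35.35
position: [0.5934, -0.1602, 0.0963]
tcp_rot: [-1.134, 2.929, -0.001]
wrist_force: [-3.2, 0.4, 5.4]
gripper_width: 0.0468
grasp_force: 62.5
```

```bash
python3 - <<'E'
from h import *
S=arm.camera("scene"); st=arm.state(); print(st["position"],st["tcp_rot"],st["wrist_force"],st["gripper_width"],st["grasp_force"])
u,v=project("scene",[[.594,-.159,.08]])[0].astype(int); a=cv2.resize(S[v-60:v+60,u-80:u+80],(800,600),interpolation=cv2.INTER_CUBIC)
cv2.imwrite("pics/d10.png",a[:,:,::-1])
E
```

```text
[ 0.59341481 -0.16013896  0.09632646] [-1.13403134e+00  2.92881121e+00 -9.00138045e-04] [-3.65373067  0.64392677  5.1705681 ] 0.04674670317502362 62.59424686431885
```

View pics/d10.png

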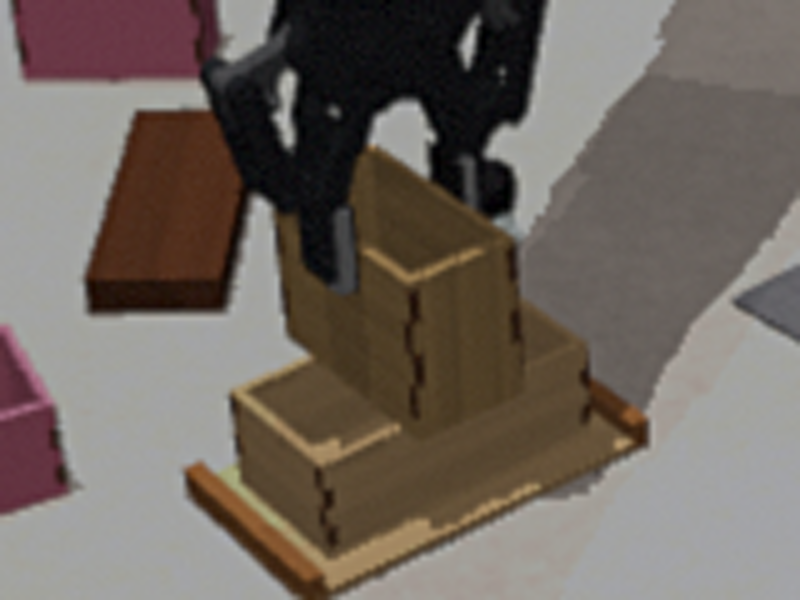

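The small tray stands on the rim, crosswise and level. Releasing, then on to the plinth.

Emit:
send_rows:
  rotation:
    - [0,0,0]
    - [0,0,0]
    - [0,0,0]
    - [0,0,0]
    - [0,0,0]
    - [0,0,0]
    - [0,0,0]
    - [0,0,0]
    - [0,0,0]
    - [0,0,0]
  offset:
    - [0,0,0]
    - [0,0,0]
    - [0,0,0]
    - [0,0,0.02]
    - [0,0,0.06]
    - [0,0,0.12]
    - [0,0,0.2]
    - [0,0,0.28]
    - [0,0,0.35]
    - [0,0,0.4]
  hand: [0.65,0.8,1,1,1,1,1,1,1,1]

```text
t: 36.65
position: [0.5935, -0.1602, 0.177]
tcp_rot: [-1.134, 2.929, -0.001]
wrist_force: [0.3, 0.8, 0.0]
gripper_width: 0.0856
grasp_force: 0.0
```

Emit:
send_rows:
  rotation:
    - [0,0,-0.01]
    - [0,0,-0.025]
    - [0,0,-0.04]
    - [0,0,-0.055]
    - [0,0,-0.07]
    - [0,0,-0.085]
    - [0,0,-0.095]
    - [0,0,-0.105]
    - [0,0,-0.105]
    - [0,0,-0.105]
  offset:
    - [-0.09,-0.07,0]
    - [-0.21,-0.15,0]
    - [-0.33,-0.24,0]
    - [-0.45,-0.33,0]
    - [-0.57,-0.42,0]
    - [-0.69,-0.51,0]
    - [-0.8,-0.6,0]
    - [-0.87,-0.65,0]
    - [-0.901,-0.668,0]
    - [-0.901,-0.668,0]
  hand: [1,1,1,1,1,1,1,1,1,1]

```text
t: 37.9
position: [0.413, -0.2936, 0.1756]
tcp_rot: [-0.125, 3.139, 0.0]
wrist_force: [-1.2, 0.1, 0.2]
gripper_width: 0.0853
grasp_force: 0.0
```

Emit:
send_rows:
  rotation:
    - [0,0,0]
    - [0,0,0]
    - [0,0,0]
    - [0,0,0]
    - [0,0,0]
    - [0,0,0]
    - [0,0,0]
    - [0,0,0]
    - [0,0,0]
    - [0,0,0]
  offset:
    - [0,0,-0.1]
    - [0,0,-0.2]
    - [0,0,-0.31]
    - [0,0,-0.42]
    - [0,0,-0.53]
    - [0,0,-0.63]
    - [0,0,-0.72]
    - [0,0,-0.8]
    - [0,0,-0.85]
    - [0,0,-0.87]
  hand: [1,1,1,1,1,1,1,1,1,1]

```text
t: 39.15
position: [0.4132, -0.2932, 0.0009]
tcp_rot: [0.126, -3.139, -0.001]
wrist_force: [-0.3, -0.3, -0.3]
gripper_width: 0.0852
grasp_force: 0.0
```

Emit:
send_rows:
  rotation:
    - [0,0,0]
    - [0,0,0]
    - [0,0,0]
    - [0,0,0]
    - [0,0,0]
    - [0,0,0]
    - [0,0,0]
    - [0,0,0]
    - [0,0,0]
    - [0,0,0]
  offset:
    - [0,0,0]
    - [0,0,0]
    - [0,0,0]
    - [0,0,0]
    - [0,0,0.02]
    - [0,0,0.06]
    - [0,0,0.13]
    - [0,0,0.21]
    - [0,0,0.3]
    - [0,0,0.35]
  hand: [0.8,0.65,0.5,0.5,0.5,0.5,0.5,0.5,0.5,0.5]

```text
t: 40.4
position: [0.4135, -0.2941, 0.0732]
tcp_rot: [-0.124, 3.137, -0.002]
wrist_force: [0.1, -0.3, -1.1]
gripper_width: 0.0582
grasp_force: 65.3
```

Emit:
send_rows:
  rotation:
    - [0,0,0]
    - [0,0,0]
    - [0,0,0]
    - [0,0,-0.005]
    - [0,0,-0.015]
    - [0,0,-0.025]
    - [0,0,-0.035]
    - [0,0,-0.045]
    - [0,0,-0.055]
    - [0,0,-0.065]
  offset:
    - [0,0.03,0.05]
    - [0.01,0.1,0.1]
    - [0.01,0.2,0.15]
    - [0.02,0.31,0.15]
    - [0.03,0.42,0.15]
    - [0.03,0.53,0.15]
    - [0.04,0.64,0.15]
    - [0.05,0.74,0.15]
    - [0.05,0.83,0.15]
    - [0.06,0.92,0.15]
  hand: [0.5,0.5,0.5,0.5,0.5,0.5,0.5,0.5,0.5,0.5]

```text
t: 41.65
position: [0.4241, -0.1077, 0.1016]
tcp_rot: [-0.516, -3.098, -0.001]
wrist_force: [0.3, 0.4, -1.0]
gripper_width: 0.0588
grasp_force: 65.2
```

Emit:
send_rows:
  rotation:
    - [0,0,-0.01]
    - [0,0,-0.02]
    - [0,0,-0.03]
    - [0,0,-0.04]
    - [0,0,-0.05]
    - [0,0,-0.06]
    - [0,0,-0.067]
    - [0,0,-0.07]
    - [0,0,-0.07]
    - [0,0,-0.07]
  offset:
    - [0.01,0.1,0]
    - [0.02,0.21,0]
    - [0.03,0.33,0]
    - [0.03,0.45,0]
    - [0.04,0.57,0]
    - [0.05,0.68,0]
    - [0.053,0.77,0]
    - [0.053,0.83,0]
    - [0.053,0.851,-0.03]
    - [0.053,0.851,-0.08]
  hand: [0.5,0.5,0.5,0.5,0.5,0.5,0.5,0.5,0.5,0.5]

```text
t: 42.9
position: [0.4353, 0.0611, 0.0852]
tcp_rot: [1.176, 2.913, 0.0]
wrist_force: [-0.5, -0.0, -1.3]
gripper_width: 0.0584
grasp_force: 65.3
```

Emit:
send_rows:
  rotation:
    - [0,0,0]
    - [0,0,0]
    - [0,0,0]
    - [0,0,0]
    - [0,0,0]
    - [0,0,0]
    - [0,0,0]
    - [0,0,0]
    - [0,0,0]
    - [0,0,0]
  offset:
    - [0,0,-0.08]
    - [0,0,-0.17]
    - [0,0,-0.25]
    - [0,0,-0.32]
    - [0,0,-0.37]
    - [0,0,-0.395]
    - [0,0,-0.399]
    - [0,0,-0.399]
    - [0,0,-0.399]
    - [0,0,-0.399]
  hand: [0.5,0.5,0.5,0.5,0.5,0.5,0.5,0.5,0.75,1]

```text
t: 44.15
position: [0.4362, 0.0606, 0.006]
tcp_rot: [1.178, 2.911, 0.001]
wrist_force: [0.4, 0.7, 0.5]
gripper_width: 0.0798
grasp_force: 0.0
```

Emit:
send_rows:
  rotation:
    - [0,0,0]
    - [0,0,0]
    - [0,0,0]
    - [0,0,0]
    - [0,0,0]
    - [0,0,0]
    - [0,0,0]
    - [0,0,0]
    - [0,0,0]
    - [0,0,0]
  offset:
    - [0,0,0]
    - [0,0,0]
    - [0,0,0.05]
    - [0,0,0.14]
    - [0,0,0.25]
    - [0,0,0.38]
    - [0,0,0.52]
    - [0,0,0.68]
    - [0,0,0.84]
    - [0,0,1]
  hand: [1,1,1,1,1,1,1,1,1,1]

```text
t: 45.4
position: [0.4353, 0.0605, 0.2075]
tcp_rot: [1.178, 2.912, 0.001]
wrist_force: [0.3, -0.5, -0.3]
gripper_width: 0.0852
grasp_force: 0.0
```

Emit:
send_rows:
  rotation:
    - [0,0,0]
    - [0,0,0]
    - [0,0,0]
    - [0,0,0]
    - [0,0,0]
    - [0,0,0]
    - [0,0,0]
    - [0,0,0]
    - [0,0,0]
    - [0,0,0]
  offset:
    - [0,0.1,0]
    - [-0.08,0.2,0]
    - [-0.18,0.3,0]
    - [-0.28,0.4,0]
    - [-0.38,0.5,0]
    - [-0.48,0.6,0]
    - [-0.58,0.7,0]
    - [-0.68,0.8,0]
    - [-0.78,0.9,0]
    - [-0.8,1,0]
  hand: [1,1,1,1,1,1,1,1,1,1]

```text
t: 46.65
position: [0.2743, 0.2609, 0.2064]
tcp_rot: [1.177, 2.913, 0.001]
wrist_force: [0.7, -0.8, 0.8]
gripper_width: 0.0856
grasp_force: 0.0
```

Emit:
send_rows:
  rotation:
    - [0,0,0]
    - [0,0,0]
    - [0,0,0]
    - [0,0,0]
    - [0,0,0]
    - [0,0,0]
    - [0,0,0]
    - [0,0,0]
    - [0,0,0]
    - [0,0,0]
  offset:
    - [0,0.1,0]
    - [-0.05,0.2,0]
    - [-0.1,0.3,0]
    - [-0.15,0.4,0]
    - [-0.2,0.5,0]
    - [-0.2,0.6,0]
    - [-0.2,0.7,0]
    - [-0.2,0.8,0]
    - [-0.2,0.8,0]
    - [-0.2,0.8,0]
  hand: [1,1,1,1,1,1,1,1,1,1]

```text
t: 47.9
position: [0.2355, 0.42, 0.2055]
tcp_rot: [1.179, 2.912, -0.002]
wrist_force: [0.6, 0.7, 0.0]
gripper_width: 0.0855
grasp_force: 0.0
```

```bash
python3 - <<'E'
from fit import *
T=arm.camera("top"); S=arm.camera("scene"); d=np.radians
for n,z,sz,p0 in [("small",.12,[(.092,.048),(.084,.040)],[.593,-.160,d(43)]),("big",.05,[(.124,.064)],[.592,-.160,d(-47.7)]),("plinth",.024,[(.15,.06)],[.4356,.0605,d(-44.4)]),("pad",.004,[(.19,.096)],[.4356,.0605,d(-44.4)])]:
    x,f,p=fitrect(T,z,sz,p0); print(n,x[:2].round(4),np.degrees(x[2]).round(1),round(f,1))
for q in ("dropper","paint_jar","glue_bottle","metal_pot","coaster"): print(q,[(round(b["score"],2),np.round(b["at"],3)) for b in arm.pinpoint("top",q)[:2]])
a=cv2.resize(T[100:310,90:370],(400,300)); a2=cv2.resize(T[120:240,250:350],(400,480),interpolation=cv2.INTER_CUBIC)
b=cv2.resize(S[160:300,180:480],(400,187),interpolation=cv2.INTER_CUBIC)
W=np.zeros((500,800,3),np.uint8); W[:300,:400]=a; W[:480,400:]=a2; W[305:492,:400]=b
cv2.imwrite("pics/d11.png",W[:,:,::-1])
E
```

```text
small [ 0.5927 -0.1622] 43.1 -132.9
big [ 0.5899 -0.1623] -47.5 -110.7
plinth [0.4343 0.0593] -44.1 -82.4
pad [0.4352 0.0607] -44.5 -109.0
dropper [(0.87, array([0.24 , 0.447]))]
paint_jar [(0.51, array([0.564, 0.564]))]
glue_bottle [(0.64, array([0.395, 0.414]))]
metal_pot [(0.75, array([0.256, 0.58 ]))]
coaster [(0.69, array([0.236, 0.438]))]
```

View pics/d11.png

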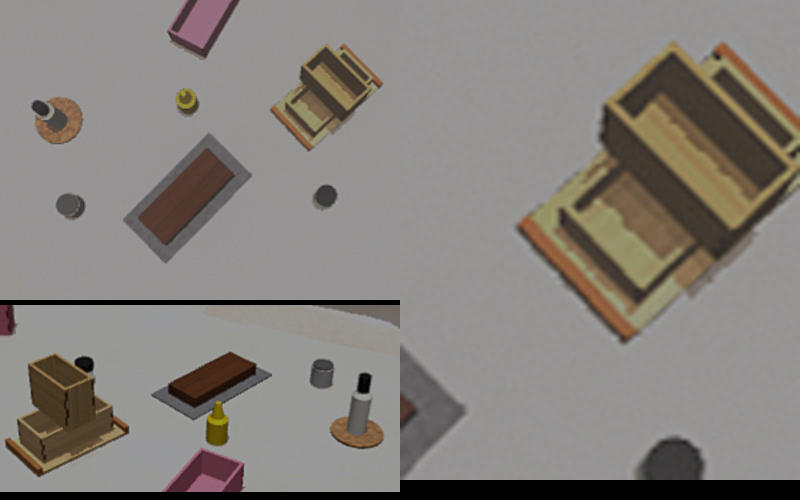

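The last picture shows everything in place:
- **Dropper:** standing on the coaster.
- **Plinth:** centred on the pad, 2 mm off at most.
- **Trays:** the small tray sits crosswise on the big tray, about 3 mm off centre and turned 90.6°, with the big tray on the stand.
- **Bystanders:** none have moved.

Handing in.

```bash
python3 -c "
from bench import arm
print(arm.close_job())"
```

```text
the job is handed in; nothing more can be done
None
```

I handed the job in at about 48 s of the 112 s allowed; the hand-in gave no verdict, but in the last pictures the dropper, plinth and both trays all looked within tolerance in their places and the bystanders undisturbed.

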